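# Find the feed lane that drags on the gauge blade

### The job

The three feed lanes of the bench strip cutter have hold-down plungers set for three stock thicknesses, nobody noted which. Take the gauge blade by its cranked handle, try it in the lanes under the hood, and leave it fully home against the back stop in the lane whose plunger drags lightly on it: not where it slides in free, and without forcing it where it will not go. Do not disturb the caliper and the tray of vials.

Things in the scene. Friction and masses are not known exactly. Their poses are not given: they have to be found in the camera images.
- blade: gauge blade, 100 g, lying flat on the table: steel blade 70 x 20 x 5 mm (x, y, z), with a bevelled nose and a cranked black handle, flat-sided, 14 mm wide across y, 18 mm deep, 48 mm long, that rises from the rear end and leans back (away from the nose) 40 degrees from vertical. Origin: centre of the blade's underside; x points to the nose, z up.
- blade_nose (a point): middle of the blade's front end, 35 mm ahead of the blade's origin and 1 mm above its underside; axes as the blade's. The top of the nose is bevelled: 2 mm thick at the front end, full 5 mm from 8 mm behind it.
- blade_handle (a point): where to grip the handle across its 14 mm width (the blade's y), near its middle: 54 mm behind the blade's origin, 31 mm above its underside; axes as the blade's. The black part runs from 24 mm below to 24 mm above this point along the leaning handle.
- cutter: bench strip cutter, does not move: dark base, level steel bed 26 mm above the table, grey hood above. Origin: centre of the underside, table level; blades are fed along its +x, y to the left. Bed begins at x = -107 mm. Lanes at y = 62, 0, -62 mm between rails 14 mm high whose half-round noses begin at x = -45 mm and funnel to a lane 25 mm wide from x = -26.5 mm on.
- hood_edge (a point): middle of the hood's lower front edge, 115 mm above the table, 63 mm ahead (-x) of the cutter's origin; the hood is 266 mm wide and 72 mm high, knobs on it 18 mm more. With the blade home its handle stands too close to the hood for an upright gripper: the tool must lean back by 30 to 45 degrees, as the handle does. Axes as the cutter's.
- back_stop (a point): on the bed, middle lane, at the foot of the back stop, which stands across all lanes 10 mm behind (+x) the cutter's origin and 36.5 mm behind the lane points: the blade is home when its nose is there
- lane_left (a point): on the bed, centre of the left (+y) lane where its parallel part begins; axes as the cutter's. Over each lane, 20.5 mm behind (+x) this point, stands a steel hold-down plunger with a ball nose of 10 mm radius. Which of the three plungers is in which lane changes every run and no pose tells it.
- lane_middle (a point): same point of the middle lane. One plunger is sprung: at rest 3.5 mm above the bed, it can rise 12 mm; from about 13 mm behind the lane point on the blade's bevel lifts it, and then it presses on the blade with 4 to 6 N, felt as 2 to 6 N of drag and down force (up to some 15 N while it is being lifted). That is the lane to find.
- lane_right (a point): same point of the right (-y) lane. Of the other plungers one is fixed 2 mm above the bed: the nose stops dead about 15 to 20 mm behind the lane point. One is fixed 10 mm above the bed: the blade goes home with nothing felt, if it is carried 1 to 3 mm over the bed and not pressed on it.
- caliper: steel caliper 200 mm long, 52 mm wide, lying on the table; bystander, to be left alone. Origin: centre of its underside
- vials: dark green tray of small capped vials, 95 x 60 x 66 mm, standing on the table; bystander, to be left alone. Origin: centre of its underside
Mind the look-alikes: they are no part of the job. What is shaped like the blade but blue is not meant.

How it is judged (in metres and radians):
At the end, for the whole second after the job is handed in: The blade lies let go and at rest in a lane, nose within 6 mm of the back stop and on the bed (nose point under 5 mm above it), in line with the lane within 0.15 rad, held down by the sprung plunger (over 3 N between blade and cutter; its weight alone is 1 N) (x of blade_nose in the frame of cutter above 0.004 m and z of blade_nose in the frame of cutter below 0.031 m and angle between the x axis of blade and the x axis of cutter, either way round below 0.15 rad and contact force between blade and cutter above 3 N and linear speed of blade below 0.01 m/s); the robot touches nothing.
It fails at once if the blade is forced (more than 100 N between blade and cutter) (contact force between blade and cutter above 100 N).
It fails at once if the caliper is disturbed (moved more than 20 mm) (distance of caliper from where it was at the start of the episode above 0.02 m).
It fails at once if the vial tray is disturbed (moved more than 20 mm) (distance of vials from where it was at the start of the episode above 0.02 m).
It also fails if it takes over 64 s, if anything falls off the work surface, if the arm or the gripper's body presses on something with over 40 N, if the wrist force passes 120 N, or if a joint passes its speed limit or range.

### The arm

A 6-joint arm with a two-finger parallel gripper is mounted at the origin on a cart in front of the work surface, level with it; the furniture and walls round the work are solid. World frame = base frame: x ahead of the robot, y to its left, z up, the work surface at z = 0. Lengths are in mm, angles in rad, forces in N, time in s.
With the tool pointing down it reaches from about 350 to 775 mm from the base axis. Payload 7.3 kg.
Tool frame: the origin (TCP) lies at the very end of the fingers, on their centre line; the grasp point (between the pads) lies 19 mm behind it; z points along the fingers, y is the line along which they close (so a half turn about z gives the same grasp; the last joint's range is limited). The gripper opens to 92 mm and grips with 3 to 60 N. Pads are 19 mm wide; open, the fingers measure 130 mm over their backs; the gripper's body (75 mm by 190 mm) begins 47 mm behind the grasp point.
Start: joints at [-1.445, 0.342, 1.524, -0, 1.275, -0.146], TCP at [140.967, -505.74, 226.741] pointing down, gripper open.
Joint ranges: [-2.53, 2.53], [-0.77, 2.02], [0.04, 2.7], [-1, 4.14], [0.28, 2.66], [-3.11, 3.11]. Speed limits (rad/s): [2.57, 2.57, 3.14, 3.14, 3.14, 3.14].

### API

Orientations are given as [roll, pitch, yaw] about the fixed x, y, z axes, in that order (R = Rz(yaw) Ry(pitch) Rx(roll)).
In Python, from plant import bot gives the robot as it stands.
- The arm moves only by the tool jog_arm, never from a script. Its argument "targets" is a list of rows, each an object with "xyz": the shift along the tool's x, y, z as a fraction of full scale, a list of three; "spin": the turn about the tool's z as a fraction of full scale. In form: [{"xyz": [x, y, z], "spin": spin}, ...]. A call has exactly 10 rows; each row shifts and turns the commanded pose from where the row before left it, along the tool's axes as they then stand; what a row does not reach is not made up. Full scale, the value 1, is 80 mm for a shift and 0.1 rad for a turn. A row lasts 1/8 s, in which the tool goes at most 62.5 mm and 10.7 degrees, less where a joint would pass 70% of its speed; a pose out of reach is approached as far as the arm can. A call with a number of a shift or a turn outside -1 to 1 is refused whole. A call with a gripper value outside its range is refused whole. "gripper" is the opening in per cent of the stroke, from 0 (shut) to 100 (fully open), set as the call begins (left out, the last holds). The fingers move at their own pace and stop on an object; the grip force is fixed at half the most. Time passes only in rows, so rows that do not move let the fingers close, or fill a call up. It gives the time, the measured TCP pose, the force, the opening and the grip force at its end, in the units of the state.
- bot.get_obs(): the state, without advancing time (a new reading comes with each control period).
- bot.capture(name): name is "scene" or "top" or "wrist"; returns the picture (400x640x3 uint8, blue, green, red); there is no depth.
- bot.get_calibration(name): a dict with "vfov" (degrees; the focal length in pixels is half the picture's height over the tangent of half this angle, whatever the lens; pixels are square), "cx", "cy" (the principal point, pixels), "eye" and "rotation" of the camera in the world. Camera axes: x right, y down, z forward; pixel columns grow to the right and rows downward; lengths in mm; the calibration is good to about 2 mm. A picture is of the moment at which its call begins: read the wrist's pose just before it. get_calibration takes no time and is no camera call; for the wrist camera it gives the pose at the moment of the call.
- bot.close_job(): hands the job in; it is judged then, once.
The state is a dict: "time": time; "joint_positions": joint angles; "dq": joint speeds; "tau": joint torques, N m; "tool_pos": TCP position; "tcp_rot": TCP orientation; "contact_force": force on the tool from outside, world axes, zero at the start; "moment": the same for the moment, N m; "grip_width": finger opening in mm; "finger_force": force on a finger pad.
Only numpy, scipy, OpenCV 4.12 (cv2) and the standard library are available. Lean on these libraries where they do the work, as an engineer would, in place of code of your own. Each camera call takes 0.05 s, during which the arm holds its last target. There are 200 camera calls.

## Working session

There is one attempt and no reset: what is moved stays moved. The work goes in short steps, Python scripts to look and compute and a tool call to move; the robot and the scene stay as the last step left them, time stands still between calls to the robot, and variables do not carry over. Pictures are saved under pics/ and viewed, at most 10 in all, crops included, and the job is handed in when it is done.

Besides the shell and the picture viewer there is one more tool, called after "Request:" in YAML: its name, and indented under it one key for each argument. jog_arm: Moves the arm, as the interface text tells. Shift numbers are shares of 80 mm and turn numbers shares of 0.1 rad, none past 1 either way. Its arguments: {"type":"object","properties":{"targets":{"type":"array","items":{"type":"object","properties":{"xyz":{"type":"array","items":{"type":"number"}},"spin":{"type":"number"}}}},"gripper":{"type":"number"}},"required":["targets"]}

```bash
mkdir -p pics; ls
python3 - <<'E'
from plant import bot
import cv2,numpy as np
o=bot.get_obs();print({k:np.round(v,3) for k,v in o.items()})
ims=[]
for n in("scene","top"):
    c=bot.get_calibration(n);print(n,c)
    im=bot.capture(n);cv2.imwrite(f"pics/{n}0.png",im)
E
```

```text
pics
{'time': np.float64(0.0), 'joint_positions': array([-1.445,  0.343,  1.525,  0.   ,  1.275, -0.146]), 'dq': array([ 0.001, -0.002, -0.   , -0.   ,  0.   , -0.   ]), 'tau': array([ 1.0000e-03, -4.3123e+01, -2.4422e+01,  7.2000e-02,  5.6000e-02,
       -0.0000e+00]), 'tool_pos': array([ 140.9  , -505.327,  226.065]), 'tcp_rot': array([-3.14 , -0.   ,  0.272]), 'contact_force': array([0.564, 0.625, 0.16 ]), 'moment': array([ 0.012,  0.052, -0.001]), 'finger_force': np.float64(0.0), 'grip_width': np.float64(91.857)}
scene {'vfov': 47.34091289995365, 'cx': 324.966287247621, 'cy': 197.37758183508691, 'eye': array([1121.70761952, -705.29944964,  775.70496706]), 'rotation': array([-2.27377891,  0.01528574,  0.74408456])}
top {'vfov': 49.305062346687826, 'cx': 321.4309747059252, 'cy': 201.4611925637149, 'eye': array([-130.80583342,  185.67256096, 1057.38405663]), 'rotation': array([-2.47364414,  0.01584694, -2.00867292])}
```

View pics/top0.png

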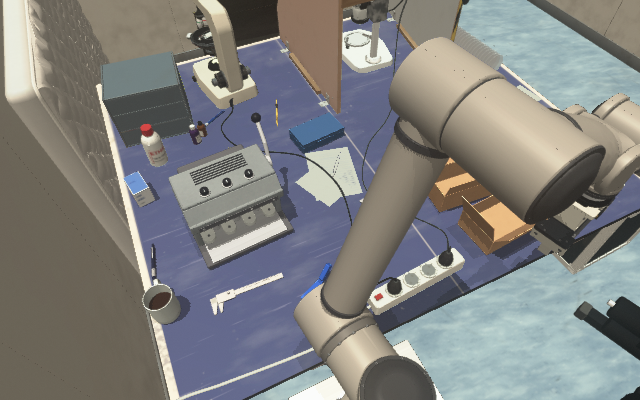

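View pics/scene0.png

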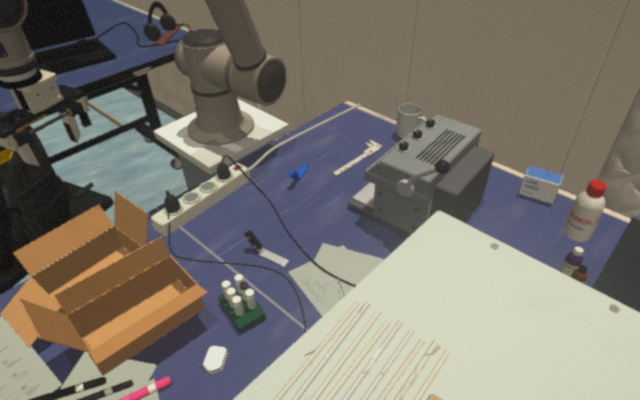

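The scene view shows the steel blade with its black handle at about (265,250). The blue look-alike is at (299,173), the caliper at (358,158), the vials at (240,302) and the cutter at (430,180). The candidates are the steel/black piece (253-288, 233-264) and the blue piece (290-308, 165-182). The steel one fits the description, and I'll confirm it in a crop.

```bash
cat > h.py <<'E'
import numpy as np,cv2
from scipy.spatial.transform import Rotation as R
from plant import bot
def cal(n):
    c=bot.get_calibration(n); c['f']=200/np.tan(np.radians(c['vfov']/2)); c['M']=R.from_euler('xyz',c['rotation']).as_matrix(); return c
def ray(c,p,z):
    d=c['M']@np.array([(p[0]-c['cx'])/c['f'],(p[1]-c['cy'])/c['f'],1]); return c['eye']+d*(z-c['eye'][2])/d[2]
def proj(c,P):
    q=c['M'].T@(np.array(P,float)-c['eye']); return np.round([c['cx']+c['f']*q[0]/q[2],c['cy']+c['f']*q[1]/q[2]],1)
E
python3 - <<'E'
from h import *
a=cv2.imread("pics/scene0.png");b=cv2.imread("pics/top0.png")
A=cv2.resize(a[220:280,235:305],None,fx=8,fy=8,interpolation=cv2.INTER_CUBIC)[:,:560]
B=cv2.resize(b[135:285,150:310],None,fx=5,fy=5,interpolation=cv2.INTER_CUBIC)[:590]
cv2.imwrite("pics/cA.png",A);cv2.imwrite("pics/cB.png",B[:, :800][:600])
c=cal("scene");t=cal("top")
print([ray(c,p,0).round() for p in [(262,248),(299,173),(240,310),(358,158)]])
print([ray(t,p,0).round() for p in [(210,267),(292,235)]], ray(t,(248,290),0).round())
E
```

```text
[array([ 507., -272.,    0.]), array([367., -10.,   0.]), array([ 604., -417.,    0.]), array([445., 155.,   0.])]
[array([557., 224.,   0.]), array([556., -23.,   0.])] [444. 152.   0.]
```

View pics/cA.png

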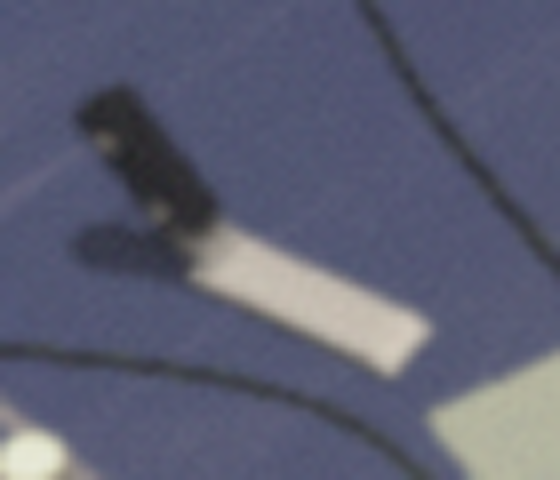

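View pics/cB.png

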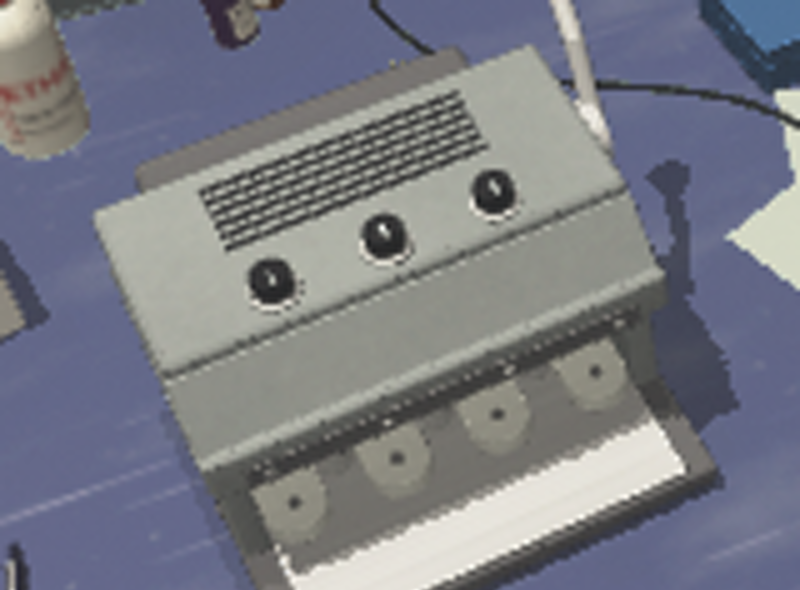

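The crop confirms the blade, with its nose corners at crop (432,328) and (392,376) and its handle top at crop (105,100). In the top crop the four rail screws are at (294,501), (397,457), (498,413) and (595,371). The hood's lower front edge runs roughly from (207,470) to (662,278).

Run:
```python
from h import *
c=cal("scene");t=cal("top")
S=lambda p:(235+(p[0]+.5)/8-.5,220+(p[1]+.5)/8-.5); T=lambda p:(150+(p[0]+.5)/5-.5,135+(p[1]+.5)/5-.5)
h=np.array([ray(t,T(p),40) for p in [(294,501),(397,457),(498,413),(595,371)]]);print(h.round(1),np.linalg.norm(np.diff(h,axis=0),axis=1))
e=np.array([ray(t,T(p),115) for p in [(207,470),(662,278)]]);print('hood edge',e.round(1),np.linalg.norm(e[1]-e[0]))
for q in (h,e):
    d=q[0]-q[-1];print('yaw',np.arctan2(-d[0],d[1]))
d=h[0]-h[-1];yaw=np.arctan2(-d[0],d[1]);u=np.array([np.cos(yaw),np.sin(yaw),0])
print('O from screws',h.mean(0)+26.5*u,' from edge',e.mean(0)+63*u)
n=[ray(c,S(p),z) for p,z in [((432,328),1),((392,376),1)]]; r=[ray(c,S(p),5) for p in [(222,222),(190,272)]]
print('nose',np.round(n,1),'rear',np.round(r,1))
tp=[ray(c,S(p),48) for p in [(105,100),(140,95),(90,118)]];print(np.round(tp,1))
```

```text
[[633.3 197.5  40. ]
 [637.2 135.8  40. ]
 [641.6  73.3  40. ]
 [645.8  11.5  40. ]] [61.88399803 62.67917094 61.86755404]
hood edge [[616.2 232.8 115. ]
 [633.9 -33.2 115. ]] 266.57979042719774
yaw 0.0668570376579239
yaw 0.06632722212042172
O from screws [665.91741455 106.29523346  40.        ]  from edge [687.92786625 104.02195736 115.        ]
nose [[ 581.8 -257.9    1. ]
 [ 586.4 -277.8    1. ]] rear [[ 509.6 -272.5    5. ]
 [ 517.6 -291.7    5. ]]
[[ 483.  -287.3   48. ]
 [ 488.9 -279.3   48. ]
 [ 485.5 -294.8   48. ]]
```

Request:
jog_arm:
  targets:
    - {"xyz": [0.46, -0.13, 0], "spin": 0.07}
    - {"xyz": [0.46, -0.13, 0], "spin": 0.07}
    - {"xyz": [0.46, -0.13, 0], "spin": 0.07}
    - {"xyz": [0.46, -0.13, 0], "spin": 0.07}
    - {"xyz": [0.46, -0.13, 0], "spin": 0.07}
    - {"xyz": [0.46, -0.13, 0], "spin": 0.07}
    - {"xyz": [0.46, -0.13, 0], "spin": 0.07}
    - {"xyz": [0.46, -0.13, 0], "spin": 0.07}
    - {"xyz": [0.46, -0.13, 0], "spin": 0.07}
    - {"xyz": [0, 0, 0], "spin": 0.07}

```text
time: 1.35
tool_pos: [441.3, -333.5, 226.1]
tcp_rot: [-3.141, 0.0, 0.205]
contact_force: [-0.3, 0.3, 0.5]
grip_width: 91.9
finger_force: 0.0
```

Run:
```python
from h import *
o=bot.get_obs();print(o['time'],o['tool_pos'],o['tcp_rot'],o['contact_force'])
w=cal("wrist");cv2.imwrite("pics/w1.png",bot.capture("wrist"));cv2.imwrite("pics/top1.png",bot.capture("top"))
T=R.from_euler('xyz',o['tcp_rot']).as_matrix()
print('eye in tool',T.T@(w['eye']-o['tool_pos']),'fwd in tool',T.T@w['M'][:,2], w['vfov'])
a=cv2.imread("pics/w1.png");b=cv2.imread("pics/top1.png")
cv2.imwrite("pics/m1.png",np.vstack([cv2.resize(a,(480,300)),cv2.resize(b,(480,300))]))
```

```text
1.35 [ 441.28431082 -333.46481229  226.089625  ] [-3.14069017e+00  1.71196653e-04  2.04894093e-01] [-0.30913034  0.31470395  0.48763847]
eye in tool [  83.6828968     0.31515231 -158.55999225] fwd in tool [-3.06878872e-01  1.19565848e-05  9.51748579e-01] 68.14286311553992
```

View pics/m1.png

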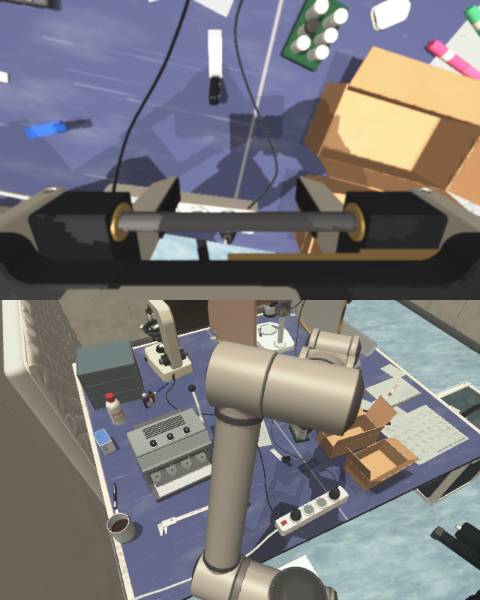

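In the wrist view (montage pixels) the blade lies at (215,30-75) with its handle at (216,92). The vials are at (315,28) and the blue piece at (55,130), so the target is clear. The wrist camera sits 84 mm ahead of the tool, which is the hood side. I'll turn the tool half round so the camera ends up behind.

Run:
```python
from h import *
w=cal("wrist");a=cv2.imread("pics/w1.png")
sub=a[30:110,265:310]
m=np.zeros(a.shape[:2],np.uint8);m[30:110,265:310]=(sub.min(2)>140)*255
cs=sorted(cv2.findContours(m,0,2)[0],key=cv2.contourArea)[-1]
bx=cv2.boxPoints(cv2.minAreaRect(cs));print(bx)
P=np.array([ray(w,p,5) for p in bx]);print(P.round(1),np.linalg.norm(np.roll(P,1,0)-P,axis=1))
d=np.zeros_like(m);d[95:150,265:310]=(a[95:150,265:310].max(2)<50)*255
cs=sorted(cv2.findContours(d,0,2)[0],key=cv2.contourArea)[-1];bb=cv2.boxPoints(cv2.minAreaRect(cs));print(bb,[ray(w,p,49).round(1) for p in bb])
t=cal("top")
T=lambda p:(150+(p[0]+.5)/5-.5,135+(p[1]+.5)/5-.5)
print('bed right front',ray(t,T((688,470)),26), 'base right front',ray(t,T((720,478)),0))
```

```text
[[275.72998   38.438217]
 [295.59747   37.72867 ]
 [297.92487  102.89554 ]
 [278.05737  103.60509 ]]
[[ 581.5 -257.5    5. ]
 [ 586.8 -279.7    5. ]
 [ 517.4 -295.3    5. ]
 [ 511.7 -271.7    5. ]] [71.19842581 22.83675651 71.10907869 24.31200431]
[[280. 104.]
 [291. 104.]
 [291. 138.]
 [280. 138.]] [array([ 512.9, -279.2,   49. ]), array([ 515.3, -290.9,   49. ]), array([ 479.6, -297.2,   49. ]), array([ 477.1, -285.2,   49. ])]
bed right front [565.92201381 -13.68088498  26.        ] base right front [570.00607852 -33.52523217   0.        ]
```

Request:
jog_arm:
  targets:
    - {"xyz": [0, 0, 0], "spin": -1}
    - {"xyz": [0, 0, 0], "spin": -1}
    - {"xyz": [0, 0, 0], "spin": -1}
    - {"xyz": [0, 0, 0], "spin": -1}
    - {"xyz": [0, 0, 0], "spin": -1}
    - {"xyz": [0, 0, 0], "spin": -1}
    - {"xyz": [0, 0, 0], "spin": -1}
    - {"xyz": [0, 0, 0], "spin": -1}
    - {"xyz": [0, 0, 0], "spin": -1}
    - {"xyz": [0, 0, 0], "spin": -1}

```text
time: 2.7
tool_pos: [438.4, -335.9, 226.7]
tcp_rot: [-3.141, 0.0, 1.203]
contact_force: [0.7, -0.7, 0.2]
grip_width: 92.0
finger_force: 0.0
```

Request:
jog_arm:
  targets:
    - {"xyz": [0, 0, 0], "spin": -1}
    - {"xyz": [0, 0, 0], "spin": -1}
    - {"xyz": [0, 0, 0], "spin": -1}
    - {"xyz": [0, 0, 0], "spin": -1}
    - {"xyz": [0, 0, 0], "spin": -1}
    - {"xyz": [0, 0, 0], "spin": -1}
    - {"xyz": [0, 0, 0], "spin": -1}
    - {"xyz": [0, 0, 0], "spin": -1}
    - {"xyz": [0, 0, 0], "spin": -1}
    - {"xyz": [0, 0, 0], "spin": -1}

```text
time: 3.95
tool_pos: [438.4, -335.9, 226.7]
tcp_rot: [-3.141, -0.0, 2.203]
contact_force: [0.3, -0.5, -0.0]
grip_width: 92.1
finger_force: 0.0
```

Request:
jog_arm:
  targets:
    - {"xyz": [0, 0, 0], "spin": -1}
    - {"xyz": [0, 0, 0], "spin": -1}
    - {"xyz": [0, 0, 0], "spin": -1}
    - {"xyz": [0, 0, 0], "spin": -1}
    - {"xyz": [0, 0, 0], "spin": -1}
    - {"xyz": [0, 0, 0], "spin": -1}
    - {"xyz": [0, 0, 0], "spin": -1}
    - {"xyz": [0, 0, 0], "spin": -1}
    - {"xyz": [0, 0, 0], "spin": -1}
    - {"xyz": [0, 0, 0], "spin": -1}

```text
time: 5.2
tool_pos: [438.4, -335.8, 226.7]
tcp_rot: [3.142, -0.001, -3.08]
contact_force: [0.6, -1.1, 0.5]
grip_width: 92.1
finger_force: 0.0
```

Request:
jog_arm:
  targets:
    - {"xyz": [0, 0, 0], "spin": -0.75}
    - {"xyz": [0, 0, 0], "spin": -0.75}
    - {"xyz": [-0.2, 0.147, 0], "spin": 0}
    - {"xyz": [-0.2, 0.147, 0], "spin": 0}
    - {"xyz": [-0.2, 0.147, 0.4], "spin": 0}
    - {"xyz": [0, 0, 0.4], "spin": 0}
    - {"xyz": [0, 0, 0.4], "spin": 0}
    - {"xyz": [0, 0, 0.4], "spin": 0}
    - {"xyz": [0, 0, 0.4], "spin": 0}
    - {"xyz": [0, 0, 0], "spin": 0}

```text
time: 6.45
tool_pos: [478.6, -288.5, 64.6]
tcp_rot: [3.137, -0.003, -2.931]
contact_force: [-0.0, 0.3, 0.4]
grip_width: 91.9
finger_force: 0.0
```

Run:
```python
from h import *
o=bot.get_obs();print(o['time'],o['tool_pos'],o['tcp_rot'],o['contact_force'])
a=bot.capture("wrist");b=bot.capture("scene")
cv2.imwrite("pics/m2.png",np.vstack([cv2.resize(a,(480,300)),cv2.resize(b[200:290,200:344],(480,300))]))
```

```text
6.45 [ 478.56927512 -288.47145931   64.64641702] [ 3.13744932 -0.00327761 -2.93126771] [-0.04453168  0.29766072  0.44183988]
```

View pics/m2.png

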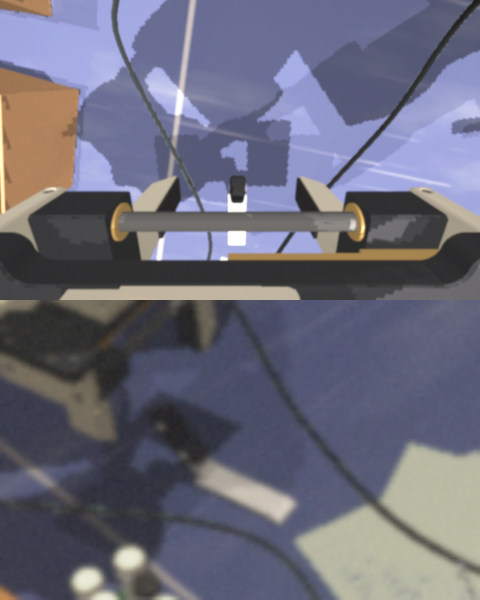

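The handle sits centred between the open fingers (montage x of about 237). I'll lower and close.

Request:
jog_arm:
  targets:
    - {"xyz": [0, 0, 0.2], "spin": 0}
    - {"xyz": [0, 0, 0.2], "spin": 0}
    - {"xyz": [0, 0, 0.1], "spin": 0}
    - {"xyz": [0, 0, 0], "spin": 0}
    - {"xyz": [0, 0, 0], "spin": 0}
    - {"xyz": [0, 0, 0], "spin": 0}
    - {"xyz": [0, 0, 0], "spin": 0}
    - {"xyz": [0, 0, 0], "spin": 0}
    - {"xyz": [0, 0, 0], "spin": 0}
    - {"xyz": [0, 0, 0], "spin": 0}

```text
time: 7.8
tool_pos: [479.3, -290.5, 26.8]
tcp_rot: [-3.141, 0.0, -2.931]
contact_force: [-0.4, -0.3, -0.1]
grip_width: 91.8
finger_force: 0.0
```

Request:
jog_arm:
  targets:
    - {"xyz": [0, 0, 0], "spin": 0}
    - {"xyz": [0, 0, 0], "spin": 0}
    - {"xyz": [0, 0, 0], "spin": 0}
    - {"xyz": [0, 0, 0], "spin": 0}
    - {"xyz": [0, 0, 0], "spin": 0}
    - {"xyz": [0, 0, 0], "spin": 0}
    - {"xyz": [0, 0, 0], "spin": 0}
    - {"xyz": [0, 0, 0], "spin": 0}
    - {"xyz": [0, 0, 0], "spin": 0}
    - {"xyz": [0, 0, 0], "spin": 0}
  gripper: 0

```text
time: 9.05
tool_pos: [479.3, -290.5, 26.7]
tcp_rot: [-3.141, -0.0, -2.931]
contact_force: [0.3, 0.5, 0.2]
grip_width: 13.6
finger_force: 30.0
```

Request:
jog_arm:
  targets:
    - {"xyz": [0, 0, -0.2], "spin": 0}
    - {"xyz": [0, 0, -0.3], "spin": 0}
    - {"xyz": [0, 0, -0.3], "spin": 0}
    - {"xyz": [0, 0, -0.3], "spin": 0.72}
    - {"xyz": [0, 0, 0], "spin": 0.72}
    - {"xyz": [-0.1, 0.3, 0], "spin": 0}
    - {"xyz": [-0.1, 0.5, 0], "spin": 0}
    - {"xyz": [-0.1, 0.5, 0], "spin": 0}
    - {"xyz": [-0.1, 0.5, 0], "spin": 0}
    - {"xyz": [-0.1, 0.5, 0], "spin": 0}

```text
time: 10.3
tool_pos: [507.3, -103.0, 115.8]
tcp_rot: [-3.141, 0.001, -3.075]
contact_force: [1.4, -1.1, -1.1]
grip_width: 13.9
finger_force: 30.0
```

Request:
jog_arm:
  targets:
    - {"xyz": [-0.07, 0.5, 0], "spin": 0}
    - {"xyz": [0, 0.5, 0], "spin": 0}
    - {"xyz": [0, 0.5, 0], "spin": 0}
    - {"xyz": [0, 0.5, 0], "spin": 0}
    - {"xyz": [0, 0.34, 0], "spin": 0}
    - {"xyz": [0, 0.15, 0], "spin": 0}
    - {"xyz": [0, 0, 0], "spin": 0}
    - {"xyz": [0, 0, 0], "spin": 0}
    - {"xyz": [0, 0, 0], "spin": 0}
    - {"xyz": [0, 0, 0], "spin": 0}

```text
time: 11.55
tool_pos: [499.6, 94.3, 114.7]
tcp_rot: [-3.141, -0.0, -3.076]
contact_force: [-0.1, -0.3, -0.5]
grip_width: 13.5
finger_force: 30.0
```

```bash
cat >> h.py <<'E'
O=np.array([665.9,106.3,0]);YAW=.0668;C=R.from_euler('z',YAW).as_matrix()
def tc(p): return C.T@(np.asarray(p)-O)
E
python3 - <<'E'
from h import *
o=bot.get_obs();print(o['time'],tc(o['tool_pos']),o['tcp_rot'],o['contact_force'])
w=cal("wrist");a=bot.capture("wrist");b=bot.capture("top");cv2.imwrite("pics/w3.png",a);cv2.imwrite("pics/top3.png",b)
P=tc(o['tool_pos'])
print('expected nose px',proj(w,O+C@(P+[107,0,-25.7])),'screws',[proj(w,O+C@np.array([-26.5,y,40.])) for y in(93,31,-31,-93)],'bedfront',proj(w,O+C@np.array([-107,0,26.])))
cv2.imwrite("pics/m3.png",np.vstack([a[:330],cv2.resize(b[140:300,140:340],(640,512))[:260]]))
E
```

```text
11.55 [-166.76744758   -0.90137319  114.65979972] [-3.14145759e+00 -8.96591362e-05 -3.07641630e+00] [-0.12937099 -0.26448893 -0.49285347]
expected nose px [317.3 356.6] screws [array([412.7, 342.6]), array([349.6, 342.7]), array([286.6, 342.7]), array([223.6, 342.8])] bedfront [318.1 263. ]
```

View pics/m3.png

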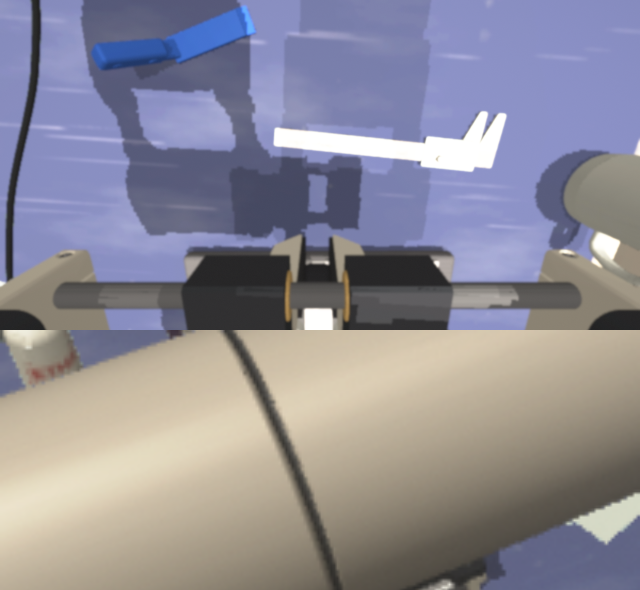

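The caliper and the blue piece lie undisturbed behind the arm, and the blade is between the fingers. I'll lower it to just over the bed.

Request:
jog_arm:
  targets:
    - {"xyz": [0, 0.01, 0.2], "spin": 0}
    - {"xyz": [0, 0, 0.2], "spin": 0}
    - {"xyz": [0, 0, 0.2], "spin": 0}
    - {"xyz": [0, 0, 0.1], "spin": 0}
    - {"xyz": [0, 0, 0.04], "spin": 0}
    - {"xyz": [0, 0, 0], "spin": 0}
    - {"xyz": [0, 0, 0], "spin": 0}
    - {"xyz": [0, 0, 0], "spin": 0}
    - {"xyz": [0, 0, 0], "spin": 0}
    - {"xyz": [0, 0, 0], "spin": 0}

```text
time: 12.9
tool_pos: [499.5, 95.7, 55.6]
tcp_rot: [-3.141, 0.0, -3.075]
contact_force: [0.3, -0.9, -1.6]
grip_width: 13.7
finger_force: 30.0
```

Run:
```python
from h import *
o=bot.get_obs();print(o['time'],tc(o['tool_pos']),o['contact_force'],o['moment'])
b=bot.capture("scene");cv2.imwrite("pics/s4.png",cv2.resize(b[100:220,310:470],(800,600),interpolation=cv2.INTER_CUBIC))
```

```text
12.9 [-166.75988347    0.52742541   55.6020806 ] [ 0.28682854 -0.91382011 -1.56647765] [ 0.11894446 -0.13743079  0.00281436]
```

View pics/s4.png

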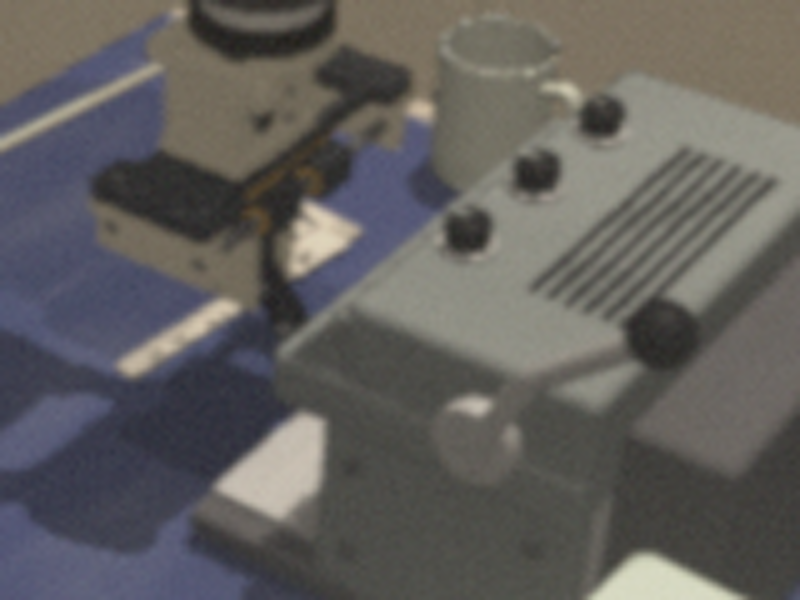

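Request:
jog_arm:
  targets:
    - {"xyz": [-0.1, 0, 0.012], "spin": 0}
    - {"xyz": [-0.1, 0, 0], "spin": 0}
    - {"xyz": [-0.1, 0, 0], "spin": 0}
    - {"xyz": [-0.06, 0, 0], "spin": 0}
    - {"xyz": [-0.06, 0, 0], "spin": 0}
    - {"xyz": [-0.06, 0, 0], "spin": 0}
    - {"xyz": [-0.05, 0, 0], "spin": 0}
    - {"xyz": [0, 0, 0], "spin": 0}
    - {"xyz": [0, 0, 0], "spin": 0}
    - {"xyz": [0, 0, 0], "spin": 0}

```text
time: 14.2
tool_pos: [541.5, 98.5, 54.5]
tcp_rot: [-3.141, -0.0, -3.075]
contact_force: [0.1, 0.4, -2.2]
grip_width: 13.6
finger_force: 30.0
```

Request:
jog_arm:
  targets:
    - {"xyz": [-0.015, 0, 0], "spin": 0}
    - {"xyz": [-0.015, 0, 0], "spin": 0}
    - {"xyz": [-0.015, 0, 0], "spin": 0}
    - {"xyz": [0, 0, 0], "spin": 0}
    - {"xyz": [0, 0, 0], "spin": 0}
    - {"xyz": [0, 0, 0], "spin": 0}
    - {"xyz": [0, 0, 0], "spin": 0}
    - {"xyz": [0, 0, 0], "spin": 0}
    - {"xyz": [0, 0, 0], "spin": 0}
    - {"xyz": [0, 0, 0], "spin": 0}

```text
time: 15.45
tool_pos: [545.3, 98.7, 54.5]
tcp_rot: [-3.142, -0.0, -3.075]
contact_force: [-0.1, 0.4, -1.0]
grip_width: 13.4
finger_force: 30.0
```

Request:
jog_arm:
  targets:
    - {"xyz": [-0.012, 0, 0], "spin": 0}
    - {"xyz": [-0.012, 0, 0], "spin": 0}
    - {"xyz": [-0.012, 0, 0], "spin": 0}
    - {"xyz": [0, 0, 0], "spin": 0}
    - {"xyz": [0, 0, 0], "spin": 0}
    - {"xyz": [0, 0, 0], "spin": 0}
    - {"xyz": [0, 0, 0], "spin": 0}
    - {"xyz": [0, 0, 0], "spin": 0}
    - {"xyz": [0, 0, 0], "spin": 0}
    - {"xyz": [0, 0, 0], "spin": 0}

```text
time: 16.7
tool_pos: [548.2, 98.9, 54.5]
tcp_rot: [-3.141, 0.0, -3.075]
contact_force: [0.2, 0.5, -1.4]
grip_width: 13.4
finger_force: 30.0
```

Request:
jog_arm:
  targets:
    - {"xyz": [-0.012, 0, 0], "spin": 0}
    - {"xyz": [-0.012, 0, 0], "spin": 0}
    - {"xyz": [-0.012, 0, 0], "spin": 0}
    - {"xyz": [0, 0, 0], "spin": 0}
    - {"xyz": [0, 0, 0], "spin": 0}
    - {"xyz": [0, 0, 0], "spin": 0}
    - {"xyz": [0, 0, 0], "spin": 0}
    - {"xyz": [0, 0, 0], "spin": 0}
    - {"xyz": [0, 0, 0], "spin": 0}
    - {"xyz": [0, 0, 0], "spin": 0}

```text
time: 17.95
tool_pos: [551.1, 99.1, 54.5]
tcp_rot: [-3.141, 0.0, -3.075]
contact_force: [0.5, -0.6, -1.6]
grip_width: 13.9
finger_force: 30.0
```

Request:
jog_arm:
  targets:
    - {"xyz": [-0.012, 0, 0], "spin": 0}
    - {"xyz": [-0.012, 0, 0], "spin": 0}
    - {"xyz": [-0.012, 0, 0], "spin": 0}
    - {"xyz": [-0.012, 0, 0], "spin": 0}
    - {"xyz": [0, 0, 0], "spin": 0}
    - {"xyz": [0, 0, 0], "spin": 0}
    - {"xyz": [0, 0, 0], "spin": 0}
    - {"xyz": [0, 0, 0], "spin": 0}
    - {"xyz": [0, 0, 0], "spin": 0}
    - {"xyz": [0, 0, 0], "spin": 0}

```text
time: 19.2
tool_pos: [553.9, 99.4, 54.3]
tcp_rot: [-3.142, -0.002, -3.075]
contact_force: [-5.0, -0.3, 0.4]
grip_width: 13.3
finger_force: 30.0
```

Request:
jog_arm:
  targets:
    - {"xyz": [-0.012, 0, 0], "spin": 0}
    - {"xyz": [-0.012, 0, 0], "spin": 0}
    - {"xyz": [-0.012, 0, 0], "spin": 0}
    - {"xyz": [0, 0, 0], "spin": 0}
    - {"xyz": [0, 0, 0], "spin": 0}
    - {"xyz": [0, 0, 0], "spin": 0}
    - {"xyz": [0, 0, 0], "spin": 0}
    - {"xyz": [0, 0, 0], "spin": 0}
    - {"xyz": [0, 0, 0], "spin": 0}
    - {"xyz": [0, 0, 0], "spin": 0}

```text
time: 20.45
tool_pos: [557.1, 99.5, 54.3]
tcp_rot: [-3.142, -0.001, -3.075]
contact_force: [-5.5, -0.0, 0.4]
grip_width: 14.0
finger_force: 30.0
```

Request:
jog_arm:
  targets:
    - {"xyz": [-0.012, 0, 0], "spin": 0}
    - {"xyz": [-0.012, 0, 0], "spin": 0}
    - {"xyz": [-0.012, 0, 0], "spin": 0}
    - {"xyz": [0, 0, 0], "spin": 0}
    - {"xyz": [0, 0, 0], "spin": 0}
    - {"xyz": [0, 0, 0], "spin": 0}
    - {"xyz": [0, 0, 0], "spin": 0}
    - {"xyz": [0, 0, 0], "spin": 0}
    - {"xyz": [0, 0, 0], "spin": 0}
    - {"xyz": [0, 0, 0], "spin": 0}

```text
time: 21.7
tool_pos: [561.0, 99.8, 54.6]
tcp_rot: [-3.142, 0.001, -3.075]
contact_force: [0.4, -0.1, -2.5]
grip_width: 13.6
finger_force: 30.0
```

Run:
```python
from h import *
o=bot.get_obs();print(o['time'],tc(o['tool_pos']),o['contact_force'],o['moment'])
a=bot.capture("wrist")
w3=cv2.imread("pics/w3.png")
cv2.imwrite("pics/w5.png",a)
cv2.imwrite("pics/m5.png",np.hstack([cv2.resize(x[220:345,260:380],(396,412),interpolation=cv2.INTER_CUBIC) for x in(w3,a)]))
```

```text
21.7 [-105.14748009    0.48804355   54.60453806] [ 0.41022789 -0.13013205 -2.46325692] [ 0.06768778  0.05796346 -0.02003619]
```

View pics/m5.png

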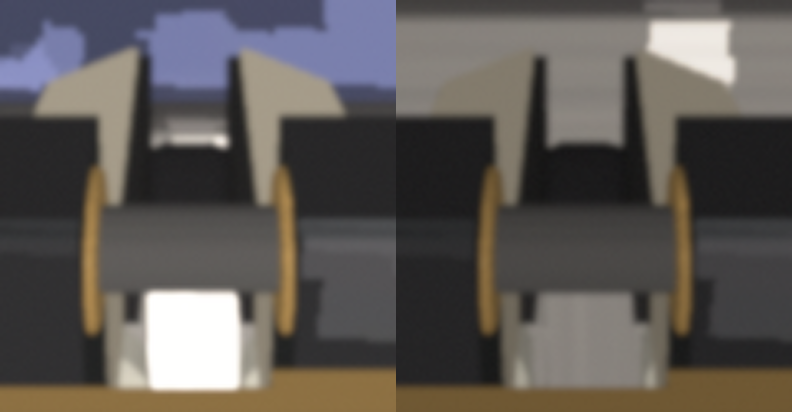

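The handle hasn't shifted in the grip, so the blade passed x=-6 and this isn't the dead-stop lane. The force rose to about 5 N and then fell. I'll check the drag while moving back and then forward.

Request:
jog_arm:
  targets:
    - {"xyz": [0, 0, 0], "spin": 0}
    - {"xyz": [0, 0, 0], "spin": 0}
    - {"xyz": [0, 0, 0], "spin": 0}
    - {"xyz": [0, 0, 0], "spin": 0}
    - {"xyz": [0, 0, 0], "spin": 0}
    - {"xyz": [0, 0, 0], "spin": 0}
    - {"xyz": [0, 0, 0], "spin": 0}
    - {"xyz": [0.01, 0, 0], "spin": 0}
    - {"xyz": [0.01, 0, 0], "spin": 0}
    - {"xyz": [0.01, 0, 0], "spin": 0}

```text
time: 23.0
tool_pos: [558.2, 99.6, 54.6]
tcp_rot: [-3.142, 0.0, -3.075]
contact_force: [1.6, 0.5, -3.6]
grip_width: 13.5
finger_force: 30.0
```

Request:
jog_arm:
  targets:
    - {"xyz": [0, 0, 0], "spin": 0}
    - {"xyz": [0, 0, 0], "spin": 0}
    - {"xyz": [0, 0, 0], "spin": 0}
    - {"xyz": [-0.01, 0, 0], "spin": 0}
    - {"xyz": [-0.01, 0, 0], "spin": 0}
    - {"xyz": [-0.01, 0, 0], "spin": 0}
    - {"xyz": [-0.01, 0, 0], "spin": 0}
    - {"xyz": [-0.01, 0, 0], "spin": 0}
    - {"xyz": [-0.01, 0, 0], "spin": 0}
    - {"xyz": [-0.005, 0, 0], "spin": 0}

```text
time: 24.25
tool_pos: [563.5, 99.9, 54.5]
tcp_rot: [-3.141, -0.0, -3.075]
contact_force: [-3.9, 0.1, -0.8]
grip_width: 13.5
finger_force: 30.0
```

The drag reverses with direction, at about 2 to 4 N, so the middle lane is the sprung one. I'll set the blade down and let go, then push it the last millimetres with the closed fingertips on the handle's sloping end face. An upright gripper can do that clear of the hood.

Request:
jog_arm:
  targets:
    - {"xyz": [0, 0, 0.012], "spin": 0}
    - {"xyz": [0, 0, 0.012], "spin": 0}
    - {"xyz": [0, 0, 0], "spin": 0}
    - {"xyz": [0, 0, 0], "spin": 0}
    - {"xyz": [0, 0, 0], "spin": 0}
    - {"xyz": [0, 0, 0], "spin": 0}
    - {"xyz": [0, 0, 0], "spin": 0}
    - {"xyz": [0, 0, 0], "spin": 0}
    - {"xyz": [0, 0, 0], "spin": 0}
    - {"xyz": [0, 0, 0], "spin": 0}

```text
time: 25.5
tool_pos: [563.5, 99.9, 52.7]
tcp_rot: [-3.141, 0.0, -3.075]
contact_force: [-4.8, -0.5, 1.6]
grip_width: 13.5
finger_force: 30.0
```

Request:
jog_arm:
  targets:
    - {"xyz": [0, 0, 0], "spin": 0}
    - {"xyz": [0, 0, 0], "spin": 0}
    - {"xyz": [0, 0, 0], "spin": 0}
    - {"xyz": [0, 0, 0], "spin": 0}
    - {"xyz": [0, 0, 0], "spin": 0}
    - {"xyz": [0, 0, -0.15], "spin": 0}
    - {"xyz": [0, 0, -0.3], "spin": 0}
    - {"xyz": [0.1, 0, -0.15], "spin": 0}
    - {"xyz": [0.15, 0, 0], "spin": 0}
    - {"xyz": [0, 0, 0], "spin": 0}
  gripper: 40

```text
time: 26.75
tool_pos: [541.8, 98.6, 100.2]
tcp_rot: [-3.142, -0.002, -3.075]
contact_force: [1.1, -0.7, 0.3]
grip_width: 37.2
finger_force: 0.0
```

Run:
```python
from h import *
o=bot.get_obs();print(o['time'],tc(o['tool_pos']),o['contact_force'],o['moment'])
w=cal("wrist");a=bot.capture("wrist");cv2.imwrite("pics/w6.png",a)
cv2.imwrite("pics/m6.png",cv2.resize(a[215:365,220:420],(800,600),interpolation=cv2.INTER_CUBIC))
for N in(2,6,10): print(N,'handle end upper-front, lower-back px',[proj(w,O+C@np.array([N-35+x,0,26.+z])) for x,z in((-62.5,55.2),(-76.3,43.6))])
```

```text
26.75 [-124.3201936     0.61168836  100.18049786] [ 1.06608211 -0.70715985  0.26332189] [ 1.58820792e-01 -1.56962379e-01 -4.63074541e-05]
2 handle end upper-front, lower-back px [array([316.3, 275.3]), array([316.3, 249.3])]
6 handle end upper-front, lower-back px [array([316.3, 280.3]), array([316.3, 254.4])]
10 handle end upper-front, lower-back px [array([316.3, 285.3]), array([316.3, 259.3])]
```

View pics/m6.png

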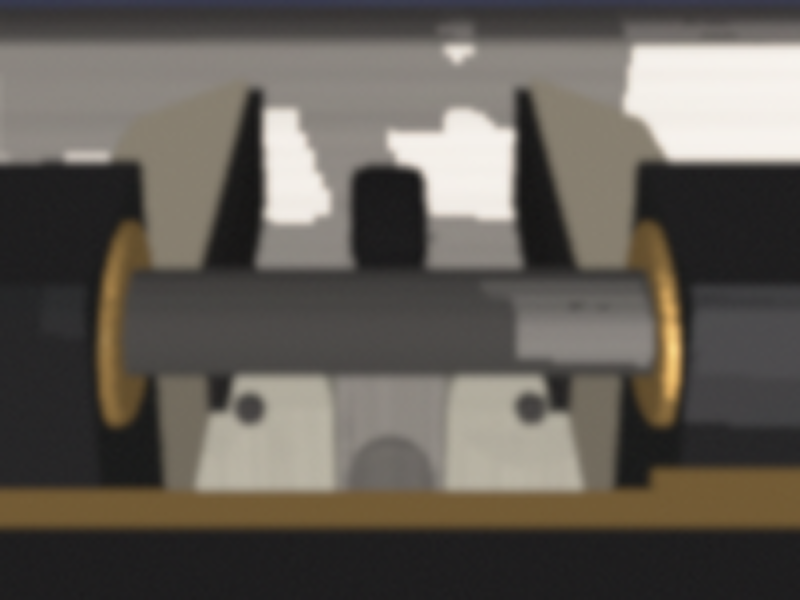

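Request:
jog_arm:
  targets:
    - {"xyz": [0, 0, 0], "spin": 0}
    - {"xyz": [0, 0, 0], "spin": 0}
    - {"xyz": [0, 0, 0], "spin": 0}
    - {"xyz": [0, 0, 0], "spin": 0}
    - {"xyz": [0, 0, 0.17], "spin": 0}
    - {"xyz": [0, 0, 0.16], "spin": 0}
    - {"xyz": [-0.05, 0, 0], "spin": 0}
    - {"xyz": [-0.05, 0, 0], "spin": 0}
    - {"xyz": [0, 0, 0], "spin": 0}
    - {"xyz": [0, 0, 0], "spin": 0}
  gripper: 0

```text
time: 28.05
tool_pos: [551.6, 99.2, 74.5]
tcp_rot: [-3.141, 0.0, -3.075]
contact_force: [0.9, -0.8, 0.6]
grip_width: 0.5
finger_force: 0.0
```

Run:
```python
from h import *
o=bot.get_obs();print(o['time'],tc(o['tool_pos']),o['contact_force'],o['grip_width'])
w=cal("wrist");print([proj(w,O+C@np.array([-26.5,y,40.])) for y in(31,-31)])
a=bot.capture("wrist");cv2.imwrite("pics/w7.png",a)
g=a[300:345,260:375].max(2);print([np.argwhere(g[:,:55]==g[:,:55].min())[0]+[300,260]])
b=cv2.imread("pics/w6.png")
```

```text
28.05 [-114.53476586    0.50119375   74.45296455] [ 0.94680074 -0.7645837   0.62457095] 0.461832136317225
[array([355.2, 328.9]), array([277.7, 328.9])]
[array([325, 307])]
```

Request:
jog_arm:
  targets:
    - {"xyz": [-0.012, 0, 0], "spin": 0}
    - {"xyz": [-0.012, 0, 0], "spin": 0}
    - {"xyz": [-0.012, 0, 0], "spin": 0}
    - {"xyz": [-0.012, 0, 0], "spin": 0}
    - {"xyz": [0, 0, 0], "spin": 0}
    - {"xyz": [0, 0, 0], "spin": 0}
    - {"xyz": [0, 0, 0], "spin": 0}
    - {"xyz": [0, 0, 0], "spin": 0}
    - {"xyz": [0, 0, 0], "spin": 0}
    - {"xyz": [0, 0, 0], "spin": 0}

```text
time: 29.35
tool_pos: [555.2, 99.4, 74.2]
tcp_rot: [-3.142, -0.0, -3.075]
contact_force: [-1.4, -0.1, 0.1]
grip_width: 0.6
finger_force: 0.7
```

Request:
jog_arm:
  targets:
    - {"xyz": [-0.012, 0, 0], "spin": 0}
    - {"xyz": [-0.012, 0, 0], "spin": 0}
    - {"xyz": [0, 0, 0], "spin": 0}
    - {"xyz": [0, 0, 0], "spin": 0}
    - {"xyz": [0, 0, 0], "spin": 0}
    - {"xyz": [0, 0, 0], "spin": 0}
    - {"xyz": [0, 0, 0], "spin": 0}
    - {"xyz": [0, 0, 0], "spin": 0}
    - {"xyz": [0, 0, 0], "spin": 0}
    - {"xyz": [0, 0, 0], "spin": 0}

```text
time: 30.6
tool_pos: [556.5, 99.5, 74.0]
tcp_rot: [-3.142, -0.002, -3.075]
contact_force: [-5.0, 0.3, 1.3]
grip_width: 0.6
finger_force: 2.4
```

Request:
jog_arm:
  targets:
    - {"xyz": [-0.012, 0, 0], "spin": 0}
    - {"xyz": [-0.012, 0, 0], "spin": 0}
    - {"xyz": [0, 0, 0], "spin": 0}
    - {"xyz": [0, 0, 0], "spin": 0}
    - {"xyz": [0, 0, 0], "spin": 0}
    - {"xyz": [0, 0, 0], "spin": 0}
    - {"xyz": [0, 0, 0], "spin": 0}
    - {"xyz": [0, 0, 0], "spin": 0}
    - {"xyz": [0, 0, 0], "spin": 0}
    - {"xyz": [0, 0, 0], "spin": 0}

```text
time: 31.85
tool_pos: [558.3, 99.6, 74.0]
tcp_rot: [-3.142, -0.002, -3.075]
contact_force: [-5.4, -1.1, 1.9]
grip_width: 0.6
finger_force: 2.6
```

Request:
jog_arm:
  targets:
    - {"xyz": [-0.012, 0, 0], "spin": 0}
    - {"xyz": [-0.012, 0, 0], "spin": 0}
    - {"xyz": [0, 0, 0], "spin": 0}
    - {"xyz": [0, 0, 0], "spin": 0}
    - {"xyz": [0, 0, 0], "spin": 0}
    - {"xyz": [0, 0, 0], "spin": 0}
    - {"xyz": [0, 0, 0], "spin": 0}
    - {"xyz": [0, 0, 0], "spin": 0}
    - {"xyz": [0, 0, 0], "spin": 0}
    - {"xyz": [0, 0, 0], "spin": 0}

```text
time: 33.1
tool_pos: [558.6, 99.7, 73.8]
tcp_rot: [-3.142, -0.006, -3.075]
contact_force: [-10.5, -1.2, 5.4]
grip_width: 0.6
finger_force: 5.2
```

The tool moved only 0.3 mm for a 2 mm command while the force doubled, at a nominal nose x of about 9 mm. One more small push will confirm the stop, then I'll withdraw.

Request:
jog_arm:
  targets:
    - {"xyz": [-0.015, 0, 0], "spin": 0}
    - {"xyz": [0, 0, 0], "spin": 0}
    - {"xyz": [0, 0, 0], "spin": 0}
    - {"xyz": [0, 0, 0], "spin": 0}
    - {"xyz": [0, 0, 0], "spin": 0}
    - {"xyz": [0, 0, 0], "spin": 0}
    - {"xyz": [0, 0, 0], "spin": 0}
    - {"xyz": [0, 0, 0], "spin": 0}
    - {"xyz": [0, 0, 0], "spin": 0}
    - {"xyz": [0, 0, 0], "spin": 0}

```text
time: 34.35
tool_pos: [558.7, 99.8, 73.6]
tcp_rot: [-3.142, -0.008, -3.075]
contact_force: [-13.2, -1.4, 7.3]
grip_width: 0.4
finger_force: 7.0
```

Request:
jog_arm:
  targets:
    - {"xyz": [0.05, 0, 0], "spin": 0}
    - {"xyz": [0.1, 0, 0], "spin": 0}
    - {"xyz": [0.1, 0, -0.1], "spin": 0}
    - {"xyz": [0, 0, -0.3], "spin": 0}
    - {"xyz": [0, 0, -0.3], "spin": 0}
    - {"xyz": [0, 0, -0.3], "spin": 0}
    - {"xyz": [0, 0, 0], "spin": 0}
    - {"xyz": [0, 0, 0], "spin": 0}
    - {"xyz": [0, 0, 0], "spin": 0}
    - {"xyz": [0, 0, 0], "spin": 0}

```text
time: 35.6
tool_pos: [541.9, 98.5, 153.4]
tcp_rot: [-3.142, -0.001, -3.075]
contact_force: [-0.0, 0.2, 0.1]
grip_width: 0.4
finger_force: 0.0
```

Run:
```python
from h import *
o=bot.get_obs();print(o['time'],tc(o['tool_pos']),o['contact_force'])
w=cal("wrist");a=bot.capture("wrist");cv2.imwrite("pics/w8.png",a)
g=a.max(2)
for N in(4,10): print(N,[proj(w,O+C@np.array([N-35+x,0,26.+z])) for x,z in((-62.5,55.2),(-76.3,43.6))])
print([proj(w,O+C@np.array([-26.5,y,40.])) for y in(31,-31)])
print('col318',g[190:300,318].tolist())
for cc in(275,345):
    s=g[225:400,cc:cc+30]; 
    print(s.shape)
```

```text
35.6 [-124.20814165    0.52589672  153.41363307] [-0.02951731  0.18779948  0.12415573]
4 [array([316.5, 243. ]), array([316.5, 223. ])]
10 [array([316.5, 249.3]), array([316.5, 229.3])]
[array([345.7, 282.7]), array([287.4, 282.7])]
col318 [88, 88, 88, 85, 81, 79, 79, 74, 65, 60, 68, 84, 100, 112, 134, 180, 222, 230, 210, 166, 142, 136, 136, 137, 140, 140, 141, 153, 184, 220, 234, 239, 241, 242, 242, 242, 241, 238, 227, 182, 110, 48, 27, 25, 26, 26, 26, 25, 25, 27, 26, 26, 27, 26, 28, 27, 27, 28, 28, 27, 26, 27, 27, 26, 25, 26, 26, 29, 34, 38, 39, 39, 40, 41, 40, 41, 40, 40, 39, 40, 40, 39, 40, 41, 41, 39, 42, 43, 49, 56, 57, 56, 52, 55, 58, 62, 65, 66, 67, 68, 69, 70, 72, 73, 74, 75, 76, 76, 76, 77]
(175, 30)
(175, 30)
```

The handle's rear edge is at row 230, which puts the nose at about 10 mm, so the blade is home. The tool is clear and reads zero force, so I'll hand it in.

```bash
python3 -c "
from plant import bot
print(bot.close_job())"
```

```text
the job is handed in; nothing more can be done
None
```

I handed the job in with the gauge blade home against the back stop in the middle lane. That lane's plunger dragged at about 2–5 N, so I took it as the sprung one and did not try the other two lanes. The hand-in returned no verdict.

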